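# Hang the condiment caddy on the stud of the braai tool board

## Robot

A 6-joint arm with a two-finger parallel gripper is mounted at the origin on the work surface. World frame = base frame: x ahead of the robot, y to its left, z up, the work surface at z = 0. Lengths are in m, angles in degrees, forces in N, time in s.
With the tool pointing down it reaches from about 0.25 to 0.85 m from the base axis. Payload 12.5 kg.
Tool frame: the origin (TCP) lies midway between the tips of the shut fingers; the grasp point (between the pads) lies 19 mm behind it; z points along the fingers, y is the line along which they close (so a half turn about z gives the same grasp; the last joint's range is limited). The gripper opens to 93 mm and grips with 3 to 60 N. Pads are 15 mm wide; open, the fingers measure 128 mm over their backs; the gripper's body (75 mm by 188 mm) begins 65 mm behind the grasp point.
Start: joints at [-72.399, 20.094, 94.641, -0, 65.266, -4.847], TCP at [0.21, -0.508, 0.219] pointing down, gripper open.
Joint ranges: [-157.81, 157.81], [-45, 120.19], [0.68, 151.7], [-89.99, 269.99], [4.06, 180], [-164.3, 164.3]. Speed limits (degrees/s): [127.2, 127.2, 159.86, 180, 180, 180].

## Interface

Orientations are given as a 3x3 rotation matrix whose columns are the frame's x, y, z axes.
In Python, from rig import robot, jaws, get_image, workorder gives the robot as it stands. The module is installed in compiled form; this text tells all that it offers. Calls block until the motion is done:
- robot.move_ptp(position, orientation): joint-space move of the TCP to a pose.
- robot.move_straight(position, rotation=None, velocity=0.15): straight line of the TCP; rotation=None keeps the orientation; velocity is the mean speed in m/s.
- robot.set_joints(angles): joint-space move.
- jaws.command_gripper(opening, strength=None): finger opening in m; strength is the grip in N (None keeps the last); returns when the fingers have stopped.
- robot.wait(seconds).
- robot.solve_ik(position, orientation): joint angles nearest the present ones, or None.
- robot.state(): the state.
- get_image(name): name is "scene" or "top" or "wrist"; returns a dict with "img" (480x640x3 uint8, red, green, blue), "z_map" (480x640 float32, m along the optical axis (not along the pixel's ray), 0 where there is no reading), "intrinsics" (3x3 intrinsics, pixels), "xyz" and "rotation" of the camera in the world. Camera axes: x right, y down, z forward; pixel columns grow to the right and rows downward; lengths in m; the calibration is good to about 2 mm. A picture is of the moment at which its call begins.
A pose or a line that the arm cannot do raises robot.MotionError and nothing moves.
- workorder.finish_job(): hands the job in; it is judged then, once.
The state is a dict: "time_s": time; "joint_pos": joint angles; "joint_vel": joint speeds; "joint_torque": joint torques, N m; "eef_pos": TCP position; "orientation": TCP orientation; "wrist_force": force on the tool from outside, world axes, zero at the start; "ft_torque": the same for the moment, N m; "width": finger opening in m; "grip_force": force on a finger pad.
Only numpy, scipy, OpenCV 4.12 (cv2) and the standard library are available. Lean on these libraries where they do the work, as an engineer would, in place of code of your own. Each camera call takes 0.05 s, during which the arm holds its last target. There are 200 camera calls.

## Task

Pick up the empty steel caddy by its wooden carrying bar and hang it on the stud of the tool board: feel for the stud with the keyhole in the caddy's back plate, press the large end over the stud head until the plate is flat against the board, then slide the caddy down, still in hand, until the stud is fully home at the end of the slot. Work gently, as the stud is only clamped in its rail; then let go and leave the caddy hanging upright, with everything else left where it stands.

Things in the scene. Friction and masses are not known exactly. Their poses are not given: they have to be found in the camera images.
- tool_board: Upright teak board fixed to the shelf: 340 wide (y), 22 thick (x), 236 mm high, foot 18 mm high under it. Origin: centre of the plank's underside; x points into the board, the front face (x = -11 mm) looks along -x; z up. A T-slot rail, flush with the face, runs along y 200 mm up and carries one stud (see rail_mid). Hooks 35 mm proud with an opener and a brush hang at y = +132 and -132 mm.
- rail_mid (a point): Middle of the rail on the board's front face; axes as the board. The stud's axis lies along x, level with this point, but is clamped anywhere from y = -25 to +25 mm: not measured, see or feel it. Shank 6 mm diameter, 5.5 mm long; pan head 14 mm diameter (11 at its front), 4.5 thick: its front is 10 mm off the face. Over 25 N of caddy on board or stud is damage.
- caddy: Loose empty steel caddy, 0.45 to 0.75 kg: box 90 deep (x), 120 wide (y), 60 mm high, 3 mm walls; back plate (outer face at x = +45 mm, looks along +x, 3 mm thick, full width) rises to 150 mm. Origin: centre of the underside, z up. Hung, its axes point as the board's, and the plate has 2.5 mm play behind the stud head.
- handle (a point): Centre of the caddy's teak carrying bar (caddy x = -12, z = 122 mm). The bar runs along y: 114 long, 16 thick (x), 22 mm high; 46 mm clear between it and the back plate, free in front. Grip it from above across its thickness, 45 to 60 N. Pressing and rubbing can shift the bar in the grip by a few mm and 0.05 rad.
- keyhole (a point): Centre of the keyhole's round hole, 17.5 mm diameter, on the outer face of the back plate (caddy x = 45, y = 0, z = 100 mm). From it a slot 9 mm wide runs up to z = 123 mm.
- slot_end (a point): Where the stud's axis lies when locked, on the outer face of the back plate (caddy x = 45, y = 0, z = 120 mm): sliding down from hole to lock is 20 mm.
- bowl: Blue ceramic bowl, 130 mm across, 55 mm high, a bystander. Origin under its centre.
- tongs: Aluminium tongs, 310 mm long, 28 mm high, lying on the shelf, a bystander. Origin under the middle, length along its x.
- grinder: Empty acrylic salt grinder with a turning knob, 52 mm across, 146 mm high, a bystander. Origin under its centre.
- sauce_bottle: Amber glass bottle, 60 mm across, 190 mm high, a bystander. Origin under its centre.
- mug: White enamel mug, 80 mm across, 80 mm high, a bystander. Origin under its centre.
- spice_jar: Glass spice jar with steel lid, 48 mm across, 95 mm high, a bystander. Origin under its centre.
Things that resemble listed ones, but are neither listed nor needed, are in the scene too. What is shaped like the caddy but blue is not meant.

How it is judged (in metres and radians):
On the way, in this order (a step that is already met when the one before it is completed fails the run):
1. the caddy is lifted clear of the shelf (height (world z) of caddy above 0.05 m), for 0.1 s.
2. the large end of the keyhole is over the stud head: back plate flat against the board (within 2 mm at the keyhole), hole centre within 9 mm of the stud's height (x of keyhole in the frame of rail_mid above -0.002 m and y of keyhole in the frame of rail_mid between -0.035 and 0.035 m and z of keyhole in the frame of rail_mid between -0.009 and 0.009 m), for 0.1 s.
3. slid down, still in hand, until the stud is at the end of the slot (within 3 mm) (z of slot_end in the frame of rail_mid between -0.004 and 0.003 m and x of slot_end in the frame of rail_mid above -0.0045 m and contact force between the fingers and caddy above 1 N), for 0.2 s.
At the end, for the whole second after the job is handed in: The caddy hangs released and at rest on the stud: end of the slot between 3 mm above and 4 mm below the stud's height, within 30 mm of the rail's middle, back plate within 4.5 mm of the board's face there, upright within 0.1 rad (z of slot_end in the frame of rail_mid between -0.004 and 0.003 m and x of slot_end in the frame of rail_mid above -0.0045 m and y of slot_end in the frame of rail_mid between -0.03 and 0.03 m and angle between caddy's own z axis and vertical below 0.1 rad and linear speed of caddy below 0.01 m/s); the robot touches nothing.
It fails at once if the caddy is pushed against the board or stud with more than 25 N (contact force between caddy and tool_board above 25 N).
It fails at once if a bystander is moved by more than 25 mm (distance of any of bowl, tongs, grinder, sauce_bottle, mug, spice_jar from where it was at the start of the episode above 0.025 m).
It also fails if it takes over 72 s, if anything falls off the work surface, if the arm or the gripper's body presses on something with over 40 N, if the wrist force passes 120 N, or if a joint passes its speed limit or range.

## Working session

There is one attempt and no reset: what is moved stays moved. The work goes in short steps, each a Python script; the robot and the scene stay as the last script left them, time stands still between calls to the robot, and variables do not carry over. Pictures are saved under pics/ and viewed, at most 10 in all, crops included, and the job is handed in when it is done.

```bash
mkdir -p pics; cat > h.py <<'E'
import numpy as np, cv2
from rig import robot, jaws, get_image, workorder
def cloud(d):
    K=d["intrinsics"];z=d["z_map"];v,u=np.indices(z.shape)
    p=np.stack([(u-K[0,2])/K[0,0]*z,(v-K[1,2])/K[1,1]*z,z],-1)
    return p@np.array(d["rotation"]).T+np.array(d["xyz"])
def save(n,img): cv2.imwrite(f"pics/{n}.png",img[:,:,::-1])
E
python3 - <<'E'
from h import *
import pickle
D={}
for n in("scene","top"):
    d=get_image(n);D[n]=d;save(n,d["img"]);print(n,d["xyz"],np.round(d["rotation"],3).tolist(),d["intrinsics"][0])
pickle.dump(D,open("D.pkl","wb"))
s=robot.state();print(s)
E
```

```text
scene [ 1.18146314 -0.91089686  1.57405759] [[0.732, 0.553, -0.397], [0.681, -0.585, 0.441], [0.012, -0.593, -0.805]] [614.37500924   0.         330.14433929]
top [ 0.35608795 -0.14262703  1.58777022] [[0.019, -0.995, 0.097], [-1.0, -0.018, 0.012], [-0.01, -0.097, -0.995]] [564.20686832   0.         315.01986302]
{'time_s': 0.1, 'joint_pos': array([-7.23987168e+01,  2.01222201e+01,  9.46740504e+01, -1.88666478e-04,
        6.52660944e+01, -4.84740770e+00]), 'joint_vel': array([-0.05958616, -0.06883698,  0.01224951, -0.07779055,  0.07097176,
        0.00783096]), 'joint_torque': array([ 9.76935589e-04, -4.98028636e+01, -2.85704237e+01,  7.00669270e-02,
        2.39178987e-02, -5.93834852e-05]), 'eef_pos': array([ 0.20994447, -0.50800584,  0.21814091]), 'orientation': array([[ 9.24221348e-01,  3.81857029e-01, -3.31995476e-04],
       [ 3.81857162e-01, -9.24220771e-01,  1.03661063e-03],
       [ 8.89999412e-05, -1.08483253e-03, -9.99999408e-01]]), 'wrist_force': array([-0.04138336,  0.15203791, -0.1129527 ]), 'ft_torque': array([ 0.01725316, -0.00847871, -0.02598282]), 'grip_force': 0.0, 'width': 0.09331353383544205}
```

View pics/scene.png

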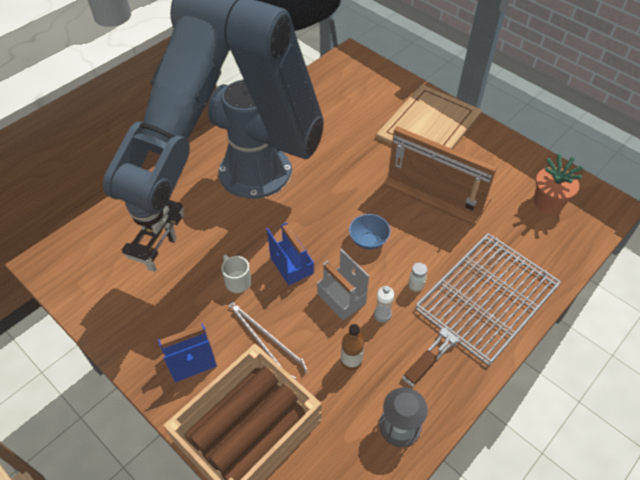

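View pics/top.png

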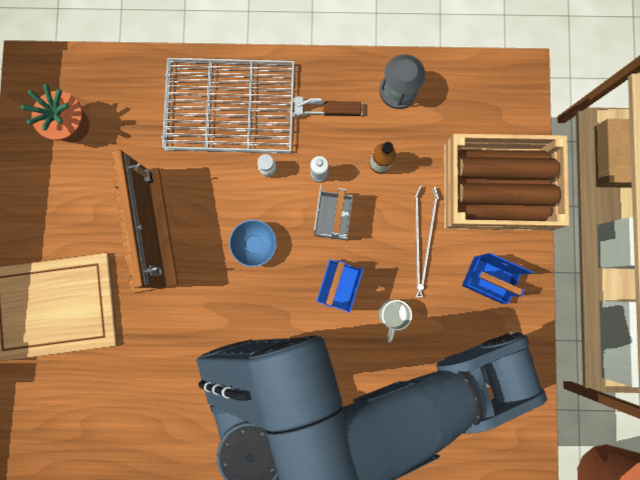

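Candidates in the top view: grey caddy (334,214), blue look-alike (341,285), blue look-alike (497,277). I choose the grey one; now a close crop plus point-cloud measurements.

```bash
python3 - <<'E'
from h import *
import pickle
D=pickle.load(open("D.pkl","rb"))
t=D["top"]["img"];s=D["scene"]["img"]
a=cv2.resize(t[175:255,300:370],(350,400),interpolation=3);b=cv2.resize(s[245:325,310:380],(350,400),interpolation=3)
c=cv2.resize(s[115:225,375:505],(400,200*169//100),interpolation=3)[:200]
save("crop1",np.hstack([a,b]))
def yaw_rect(p):
    r=cv2.minAreaRect(p[:,:2].astype(np.float32)*1000);return np.round(r[0],1),np.round(r[1],1),round(r[2],1)
for n in D:
    P=cloud(D[n]);im=D[n]["img"].astype(int);h=cv2.cvtColor(D[n]["img"],cv2.COLOR_RGB2HSV)
    v,u=np.indices(P.shape[:2])
    if n=="top": box=(u>308)&(u<362)&(v>180)&(v<245)
    else: box=(u>312)&(u<372)&(v>245)&(v<322)
    m=box&(P[...,2]>.012)&(D[n]["z_map"]>0)
    p=P[m];print(n,"caddy all",yaw_rect(p),p[:,2].max())
    m2=m&(P[...,2]>.136);print(" z>.136",m2.sum(),yaw_rect(P[m2]),np.median(P[m2],0))
    br=m&(h[...,1]>80)&(h[...,0]<25)&(P[...,2]>.11)
    print(" bar",br.sum(),yaw_rect(P[br]),np.median(P[br],0))
    # board
    if n=="top": box=(u>108)&(u<180)&(v>140)&(v<295)
    else: box=(u>375)&(u<500)&(v>115)&(v<225)
    m=box&(D[n]["z_map"]>0)
    q=P[m&(P[...,2]>.235)];print(" board top",len(q),yaw_rect(q),np.percentile(q[:,2],[5,50,95]))
    q=P[m&(P[...,2]>.05)&(P[...,2]<.16)];print(" board mid",len(q),yaw_rect(q))
E
```

```text
scene caddy all (array([ 531.3, -135.5]), array([174.5, 266.5]), 40.1) 0.1582042631288043
 z>.136 179 (array([ 571.3, -162.1]), array([ 69.1, 122.9]), 82.1) [ 0.57671698 -0.13598745  0.14217166]
 bar 261 (array([ 569.2, -163.8]), array([ 67.3, 121.5]), 83.7) [ 0.56464547 -0.18922452  0.13127313]
 board top 475 (array([527.5, 326.2]), array([339.9,  30.2]), 11.7) [0.23522963 0.23821802 0.24294774]
 board mid 2428 (array([551.3, 225.2]), array([341.9, 223.8]), 13.5)
top caddy all (array([ 586. , -169.6]), array([104.9, 155.9]), 83.0) 0.15935872935666184
 z>.136 153 (array([ 569.2, -162.2]), array([ 64.5, 119.8]), 83.2) [ 0.57220306 -0.17955341  0.13962916]
 bar 252 (array([ 570.9, -162.6]), array([ 64.4, 115. ]), 82.1) [ 0.56666447 -0.18608408  0.13440099]
 board top 1082 (array([526.5, 327.9]), array([337.5,  24.1]), 11.7) [0.23552361 0.2383396  0.24293842]
 board mid 1503 (array([523.8, 344.7]), array([339.8,  91.4]), 10.4)
```

View pics/crop1.png

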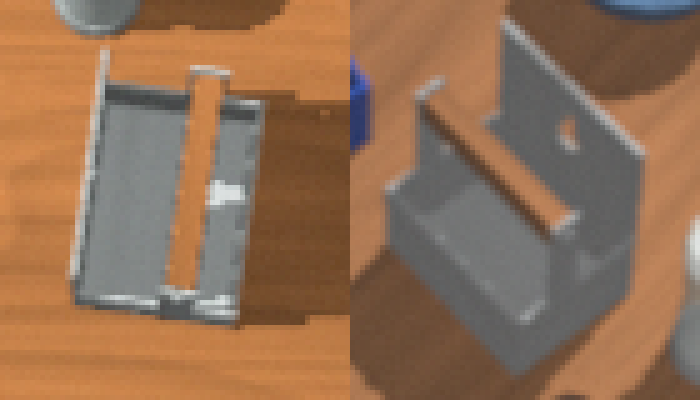

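The left half of the crop shows a grey box with a wooden bar and its plate on the left side, which is world +y, towards the board. The right half shows the keyhole at (570,132). This is the right caddy. Next I move above it for a wrist view, and from there I also aim the camera at the board.

```bash
cat >> h.py <<'E'
def Rz(yawdeg):  # tool down, tool y = horizontal dir of yaw (caddy/board x)
    a=np.radians(yawdeg);y=np.array([np.cos(a),np.sin(a),0]);z=np.array([0,0,-1.]);return np.stack([np.cross(y,z),y,z],1)
E
python3 - <<'E'
from h import *
import pickle
c=np.array([.566,-.187,.42])
for yaw in(83.5,-96.5):
    print(yaw,robot.solve_ik(c,Rz(yaw)), robot.solve_ik([.52,.26,.3],Rz(yaw+18)))
p=robot.state()["eef_pos"]; 
q=robot.solve_ik(c,Rz(-96.5)); q2=robot.solve_ik(c,Rz(83.5))
best=min([(abs(x[5]),y) for x,y in((q,-96.5),(q2,83.5)) if x is not None])[1]
robot.move_straight([p[0],p[1],.4],velocity=.25)
robot.move_ptp(c,Rz(best));print(best,robot.state()["time_s"])
d=get_image("wrist");pickle.dump(d,open("W.pkl","wb"));save("w1",d["img"])
R=robot.state()["orientation"];e=robot.state()["eef_pos"]
print("cam in tool",R.T@(d["xyz"]-e),np.round(R.T@d["rotation"],3).tolist(),d["intrinsics"][0])
E
```

```text
83.5 [-2.27570552e+01  1.85707231e+01  6.91256746e+01 -2.54444375e-14
  9.23036024e+01 -1.06257055e+02] [ 2.19774953e+01  1.95237300e+01  8.37901079e+01 -2.54444375e-14
  7.66861622e+01 -7.95225047e+01]
-96.5 [-2.27570552e+01  1.85707231e+01  6.91256746e+01 -2.54444375e-14
  9.23036024e+01  7.37429448e+01] [ 2.19774953e+01  1.95237300e+01  8.37901079e+01 -2.54444375e-14
  7.66861622e+01  1.00477495e+02]
-96.5 2.725
cam in tool [ 0.07892872  0.00057774 -0.16574999] [[-0.001, -0.957, -0.289], [1.0, -0.0, -0.001], [0.001, -0.289, 0.957]] [351.94598982   0.         316.23584712]
```

View pics/w1.png

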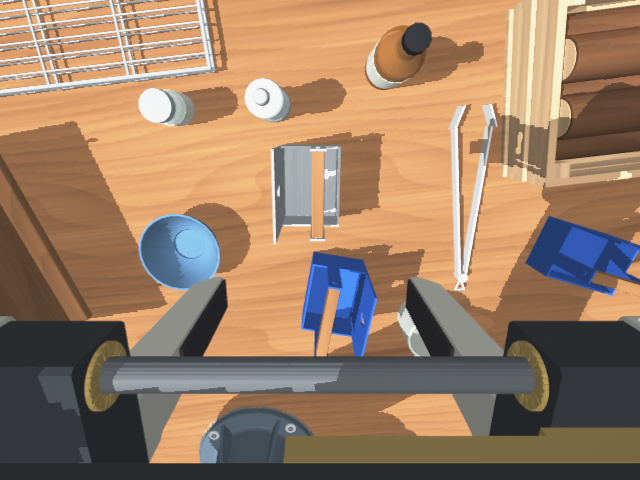

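Wrist view: the grey caddy has its bar at (318,195) and its plate's top edge at (277,195). Both blue ones stand apart at (340,305) and (585,265). I refine the bar pose with rays onto z=0.133.

```bash
cat >> h.py <<'E'
def rays(d,uv,z):
    K=d["intrinsics"];uv=np.asarray(uv,float).reshape(-1,2)
    r=np.c_[(uv[:,0]-K[0,2])/K[0,0],(uv[:,1]-K[1,2])/K[1,1],np.ones(len(uv))]@np.array(d["rotation"]).T
    o=np.array(d["xyz"]);return o+r*((z-o[2])/r[:,2])[:,None]
def proj(d,p):
    q=(np.asarray(p)-d["xyz"])@np.array(d["rotation"]);q=q@np.array(d["intrinsics"]).T;return q[...,:2]/q[...,2:]
E
python3 - <<'E'
from h import *
import pickle
D=pickle.load(open("D.pkl","rb"));D["wrist"]=pickle.load(open("W.pkl","rb"))
for n,b in(("scene",(312,245,372,322)),("top",(326,183,352,242)),("wrist",(305,145,332,243))):
    d=D[n];h=cv2.cvtColor(d["img"],cv2.COLOR_RGB2HSV);P=cloud(d);v,u=np.indices(h.shape[:2])
    m=(u>b[0])&(u<b[2])&(v>b[1])&(v<b[3])&(h[...,1]>80)&(h[...,0]<25)&(P[...,2]>(.118 if n!="scene" else .105))
    k,l,st,_=cv2.connectedComponentsWithStats(m.astype(np.uint8));i=1+st[1:,4].argmax()
    g=rays(d,np.argwhere(l==i)[:,::-1],.133 if n!="scene" else .128)
    r=cv2.minAreaRect(g[:,:2].astype(np.float32)*1000)
    c=np.cov(g[:,:2].T);w,V=np.linalg.eigh(c)
    print(n,(l==i).sum(),r,"pca yaw y-axis",np.degrees(np.arctan2(V[1,1],V[0,1])),"mean",g.mean(0),"zmed",np.median(P[l==i][:,2]))
    if n!="scene":
        bb=(308,180,345,245) if n=="top" else (265,140,290,248)
        mm=(u>bb[0])&(u<bb[2])&(v>bb[1])&(v<bb[3])&(P[...,2]>.143)&(P[...,2]<.16)
        q=rays(d,np.argwhere(mm)[:,::-1],.15);w,V=np.linalg.eigh(np.cov(q[:,:2].T));print("  plate",len(q),q.mean(0),np.degrees(np.arctan2(V[1,1],V[0,1])),cv2.minAreaRect(q[:,:2].astype(np.float32)*1000))
E
```

```text
scene 253 ((563.3560791015625, -186.8116455078125), (21.882591247558594, 111.00114440917969), 82.91775512695312) pca yaw y-axis 172.37646487309507 mean [ 0.56416671 -0.18793296  0.128     ] zmed 0.1312917367499764
top 247 ((566.2027587890625, -186.12738037109375), (15.044618606567383, 112.14097595214844), 82.84944152832031) pca yaw y-axis 173.03586810116803 mean [ 0.56628728 -0.18598475  0.133     ] zmed 0.13445249599436693
  plate 60 [ 0.57398867 -0.1326548   0.15      ] 171.58993609201073 ((571.412841796875, -134.804931640625), (58.17455291748047, 108.93985748291016), 58.37533950805664)
wrist 1023 ((562.7940063476562, -189.3813018798828), (15.977849960327148, 111.46272277832031), 82.49750518798828) pca yaw y-axis 173.24101708049312 mean [ 0.56450856 -0.18933042  0.133     ] zmed 0.1327751248670131
  plate 288 [ 0.57260147 -0.13520052  0.15      ] 172.9698392433291 ((569.8477172851562, -134.83773803710938), (3.844736337661743, 118.76895141601562), 82.96788024902344)
```

Three views agree: bar centre (0.5645,-0.188), yaw 83.0°, top at z 0.133, and plate 54 mm away. Before grasping, I look at the board with a tilted wrist camera.

```bash
python3 - <<'E'
from h import *
import pickle
b=np.radians(101.7);bx=np.array([np.cos(b),np.sin(b),0]);by=np.array([-np.sin(b),np.cos(b),0])
rail=np.array([.527,.317,.205])
q0=robot.state()["joint_pos"];best=None
for el in(30,40,50):
  for s in(1,-1):
    e=np.radians(el);z=bx*np.cos(e)+np.array([0,0,-np.sin(e)]);y=by*s;x=np.cross(y,z);R=np.stack([x,y,z],1)
    for dist in(.12,.16,.2):
      t=rail-bx*dist+[0,0,.09]
      q=robot.solve_ik(t,R)
      if q is not None:
        dq=abs(q-q0).max();print(el,s,dist,np.round(q),round(dq))
        if x[2]>0 and (best is None or dq<best[0]): best=(dq,t,R,q)
robot.move_ptp(best[1],best[2])
d=get_image("wrist");pickle.dump(d,open("B.pkl","wb"));save("b1",d["img"]);print(d["xyz"],robot.state()["time_s"])
P=cloud(d);print("stats",np.percentile(P[...,2],[1,50,99]))
E
```

```text
30 1 0.12 [ -8.  29.  90.  55.  90. 145.] 71
30 1 0.16 [-11.  30.  88.  53.  93. 144.] 70
30 1 0.2 [-15.  32.  86.  51.  96. 143.] 69
30 -1 0.12 [ -8.  29.  90.  55.  90. -35.] 109
30 -1 0.16 [-11.  30.  88.  53.  93. -36.] 110
30 -1 0.2 [-15.  32.  86.  51.  96. -37.] 111
40 1 0.12 [ -5.  26.  89.  47.  86. 150.] 76
40 1 0.16 [ -9.  27.  88.  46.  89. 148.] 75
40 1 0.2 [-12.  28.  86.  44.  92. 147.] 73
40 -1 0.12 [ -5.  26.  89.  47.  86. -30.] 104
40 -1 0.16 [ -9.  27.  88.  46.  89. -32.] 105
40 -1 0.2 [-12.  28.  86.  44.  92. -33.] 107
50 1 0.12 [ -2.  23.  88.  39.  82. 156.] 82
50 1 0.16 [ -6.  24.  87.  38.  85. 153.] 80
50 1 0.2 [ -9.  25.  85.  37.  87. 151.] 77
50 -1 0.12 [ -2.  23.  88.  39.  82. -24.] 98
50 -1 0.16 [ -6.  24.  87.  38.  85. -27.] 100
50 -1 0.2 [ -9.  25.  85.  37.  87. -29.] 103
[0.559276   0.15423425 0.47392907] 4.3333
stats [-0.63086933  0.0214907   0.40181884]
```

View pics/b1.png

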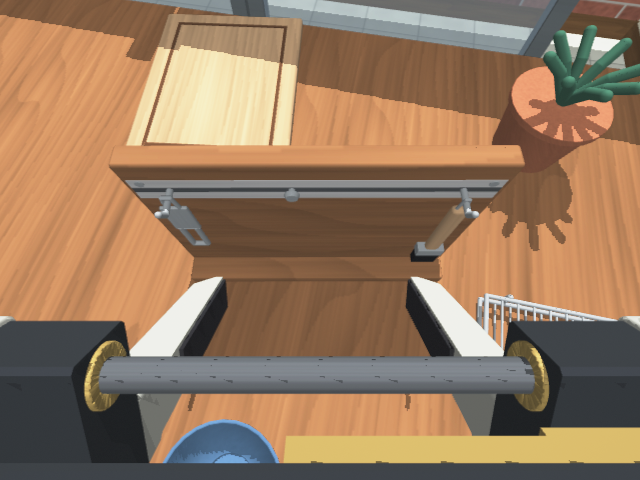

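The board is seen face on. The stud head is at (291,196) on the rail, whose slot runs along row ~191. The opener is at (185,220), the brush at (448,230), and the plank's top front edge is at row ~165. I fit the face plane and intersect rays with it.

```bash
python3 - <<'E'
from h import *
import pickle
D=pickle.load(open("D.pkl","rb"));d=pickle.load(open("B.pkl","rb"))
def fit(p):
    for _ in range(4):
        c=p.mean(0);n=np.linalg.svd(p-c,full_matrices=False)[2][2];r=(p-c)@n;p=p[abs(r)<2.5*r.std()+1e-4]
    n*=np.sign(n[1]);return c,n,r.std()
def onplane(d,uv,c,n):
    o=rays(d,uv,-1);a=np.array(d["xyz"]);r=o-a;return a+r*(((c-a)@n)/(r@n))[:,None]
P=cloud(d);c,n,s=fit(P[212:252,215:405].reshape(-1,3));print("wrist face",c,n,"yaw",np.degrees(np.arctan2(n[1],n[0])),s)
Ps=cloud(D["scene"]);v,u=np.indices(Ps.shape[:2])
m=(abs((Ps-c)@n)<.012)&(Ps[...,2]>.06)&(Ps[...,2]<.165)&(u>400)&(u<480)&(v>130)&(v<215)
c2,n2,s2=fit(Ps[m]);print("scene face",m.sum(),c2,n2,"yaw",np.degrees(np.arctan2(n2[1],n2[0])),s2,"off",(c2-c)@n)
Pt=cloud(D["top"]);
for nm,dd,bx in(("w",P,(200,148,420,160)),("t",Pt,(108,140,180,295)),("s",Ps,(385,115,500,190))):
    q=dd[bx[1]:bx[3],bx[0]:bx[2]].reshape(-1,3);a=(q-c)@n;q=q[(a>.003)&(a<.02)&(q[:,2]>.2)];print(nm,"top z",len(q),np.median(q[:,2]))
nh=np.array([n[0],n[1],0]);nh/=np.linalg.norm(nh)
# ends of board along front top edge; profile of rail at several columns
g=cv2.cvtColor(d["img"],cv2.COLOR_RGB2GRAY)
hs=cv2.cvtColor(d["img"],cv2.COLOR_RGB2HSV)
for col in(230,250,340,380,420):
    z=onplane(d,[(col,r) for r in range(160,206)],c,nh)[:,2]
    print(col,[(r,int(hs[r,col,1]),int(g[r,col]),round(1000*z[r-160])) for r in range(162,206,2)][:22] if col in(250,380) else "")
# metal mask rail ends
mm=(hs[...,1]<60)&(abs((P-c)@n)<.006)&(P[...,2]>.15)
ys,xs=np.nonzero(mm[170:205,100:540]);print("rail ext",xs.min()+100,xs.max()+100)
z=onplane(d,np.c_[xs+100,ys+170],c,nh)[:,2];print("rail z pct",np.percentile(z,[2,10,50,90,98]))
# stud
pr=(c-P)@n
st=(pr>.006)&(pr<.016)&(v>182)&(v<210)&(u>275)&(u<308);print("stud depth pix",st.sum())
ys,xs=np.nonzero(st);print(np.c_[xs,ys].mean(0), "cloud",P[st].mean(0))
cf=c-nh*.008
print("stud at",onplane(d,[[xs.mean(),ys.mean()],[291,196]],cf,nh), cv2.minAreaRect((np.c_[xs,ys]).astype(np.float32)))
# board plank lateral ends
ct=(abs((P-c)@n)<.006)&(P[...,2]>.10)
by=np.array([-nh[1],nh[0],0]);q=P[ct&(v<260)];t=q@by;print("lateral",np.percentile(t,[.2,99.8]),np.ptp(np.percentile(t,[.2,99.8])))
e=(np.percentile(t,.2)+np.percentile(t,99.8))/2;print("mid lateral",e,"stud lateral",onplane(d,[[xs.mean(),ys.mean()]],cf,nh)@by-e, "yaw",np.degrees(np.arctan2(nh[1],nh[0])))
save("b1c",cv2.resize(d["img"][150:260,240:345],(800,600)[:1]+(600,),interpolation=cv2.INTER_CUBIC))
E
```

```text
wrist face [0.51824448 0.31452093 0.10284393] [-0.20180371  0.97942389  0.00202598] yaw 101.64247915220612 0.00031351755357523895
scene face 1763 [0.53425648 0.32032925 0.1128777 ] [-0.20213543  0.9793289   0.00749435] yaw 101.66219329397131 0.003505455253249945 off 0.002477861403371877
w top z 2630 0.23606266811706753
t top z 1032 0.23773624082994538
s top z 768 0.23331023481356594
230 
250 [(162, 134, 163, 241), (164, 132, 138, 238), (166, 129, 107, 235), (168, 123, 81, 232), (170, 121, 75, 229), (172, 122, 75, 226), (174, 122, 78, 223), (176, 125, 80, 220), (178, 123, 80, 217), (180, 0, 157, 214), (182, 4, 140, 211), (184, 2, 140, 208), (186, 4, 143, 204), (188, 14, 71, 201), (190, 19, 64, 198), (192, 4, 134, 194), (194, 4, 140, 190), (196, 2, 137, 187), (198, 81, 91, 183), (200, 122, 79, 179), (202, 124, 78, 175), (204, 121, 76, 171)]
340 
380 [(162, 132, 173, 240), (164, 132, 145, 238), (166, 129, 109, 235), (168, 126, 83, 232), (170, 120, 79, 229), (172, 121, 78, 226), (174, 128, 80, 223), (176, 125, 80, 220), (178, 124, 80, 217), (180, 2, 156, 214), (182, 5, 142, 211), (184, 2, 143, 207), (186, 2, 143, 204), (188, 18, 69, 201), (190, 23, 63, 197), (192, 4, 139, 194), (194, 2, 141, 190), (196, 4, 139, 186), (198, 96, 90, 183), (200, 120, 81, 179), (202, 121, 75, 175), (204, 121, 77, 171)]
420 
rail ext 125 508
rail z pct [0.18445615 0.18782259 0.20071981 0.21224816 0.21418507]
stud depth pix 132
[291.46969697 195.8030303 ] cloud [0.50635046 0.3027936  0.20265772]
stud at [[0.50598328 0.30382654 0.2008102 ]
 [0.50555139 0.30373755 0.20046239]] ((291.5, 196.0), (10.0, 15.0), 90.0)
lateral [-0.74707138 -0.41123059] 0.33584079537036143
mid lateral -0.5791509869437514 stud lateral [0.02226441] yaw 101.64247915220612
```

View pics/b1c.png

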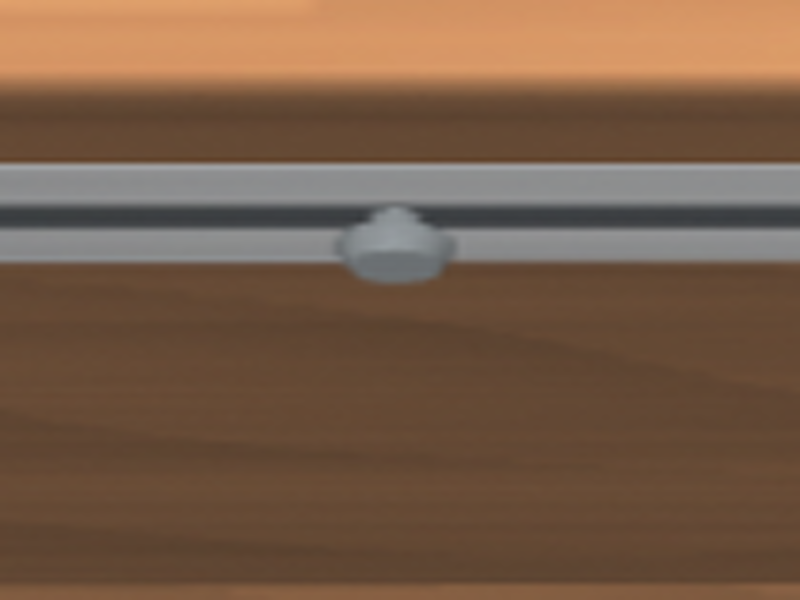

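The crop shows the stud head at (397,245), low in the slotted rail as expected from above. The stud lies at board y = +22 mm, z = 0.200, and the rail and top heights agree with the given sizes. Now I grasp and lift.

```bash
python3 - <<'E'
from h import *
import pickle
R=Rz(-97.0)
robot.move_ptp([.5645,-.188,.33],R)
jaws.command_gripper(.05,20)
robot.move_straight([.5645,-.188,.18],velocity=.2)
robot.move_straight([.5645,-.188,.104],velocity=.08)
s=robot.state();print(s["eef_pos"],s["wrist_force"],s["orientation"][:,1])
jaws.command_gripper(.0,55);s=robot.state();print("grip",s["width"],s["grip_force"],s["eef_pos"],s["wrist_force"])
robot.move_straight([.5645,-.188,.24],velocity=.12)
robot.wait(.3)
s=robot.state();print(s["time_s"],s["width"],s["grip_force"],s["eef_pos"],s["wrist_force"],s["ft_torque"])
d=get_image("wrist");pickle.dump(d,open("W2.pkl","wb"));save("w2",d["img"])
t=get_image("top");sc=get_image("scene");pickle.dump({"top":t,"scene":sc,"wrist":d},open("G.pkl","wb"))
E
```

```text
[ 0.56480126 -0.18813758  0.1045193 ] [ 0.94087083 -0.3985826  -0.15566247] [-1.21882080e-01 -9.92544559e-01  2.37083283e-04]
grip 0.01578665613611508 54.999266266822815 [ 0.5645044  -0.18817049  0.10396721] [ 0.09264004 -1.93520652 -0.77804955]
10.9333 0.015462129518054464 54.99773025512695 [ 0.56441714 -0.18797533  0.23970645] [ 0.18590421  0.1199513  -6.08694136] [-0.08883053  0.07980157 -0.03731469]
```

View pics/w2.png

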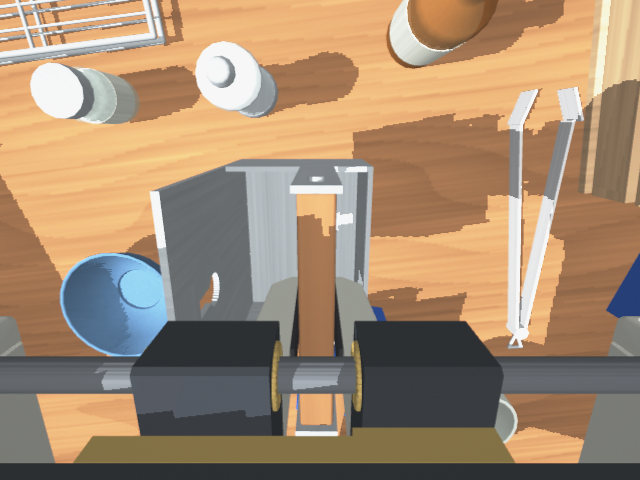

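The bar is in the grip. It runs from row 190 to ~433 at column 317, and the plate with its keyhole at (213,290) is on the left. I measure the plate's plane (tilt, distance) and the bar's ends relative to the tool.

```bash
python3 - <<'E'
from h import *
import pickle
d=pickle.load(open("G.pkl","rb"))["wrist"];s=robot.state();R=s["orientation"];e=s["eef_pos"]
P=(cloud(d)-e)@R   # tool frame
print("tool y dir yaw",np.degrees(np.arctan2(R[1,1],R[0,1])))
q=P[200:270,175:235].reshape(-1,3)
for _ in range(4):
    c=q.mean(0);n=np.linalg.svd(q-c,full_matrices=False)[2][2];r=(q-c)@n;q=q[abs(r)<2.5*r.std()+1e-4]
n*=np.sign(n[1]);print("plate inner face: c",c,"n",n,"dist at hole",(c@n-n[2]*.004)/n[1],r.std(),len(q))
hs=cv2.cvtColor(d["img"],cv2.COLOR_RGB2HSV)
zt=e[2]-.104+.133
for col in(308,317,326):
    w=(rays(d,[(col,r) for r in range(480)],zt)-e)@R
    sat=hs[:,col,1]
    f=[r for r in range(150,479) if (sat[r]>80)!=(sat[r-1]>80)];print(col,[(r,round(1000*w[r,0],1)) for r in f if r<215 or r>400])
# plate lateral extent: top edge rim z=.15
zp=e[2]-.104+.15
for uv in((155,192),(160,192)): print((rays(d,[uv],zp)-e)@R)
far=(abs((P-c)@n)<.004)&(P[...,2]<.02);v,u=np.indices(far.shape);far&=(u<260)&(u>140);print("plate x range",np.percentile(P[far][:,0],[.5,99.5]),"z",np.percentile(P[far][:,2],[.5,99.5]))
# hole: pixels whose ray meets plate plane inside the plate region but depth is beyond
K=d["intrinsics"];o=(np.array(d["xyz"])-e)@R
ray=np.stack([(u-K[0,2])/K[0,0],(v-K[1,2])/K[1,1],np.ones(u.shape)],-1)@(np.array(d["rotation"])).T@R
X=o+ray*(((c-o)@n)/(ray@n))[...,None]
hole=((P-c)@n>.006)&(abs(X[...,0])<.03)&(X[...,2]>-.035)&(X[...,2]<.02)&(u<260)
print("hole",hole.sum(),"x",X[hole][:,0].min(),X[hole][:,0].max(),"z",X[hole][:,2].min(),X[hole][:,2].max())
# by rows of z
for a in np.arange(-.03,.015,.004):
    k=hole&(abs(X[...,2]-a)<.002)
    if k.sum()>2: print(round(a,3),k.sum(),X[k][:,0].min(),X[k][:,0].max())
E
```

```text
tool y dir yaw -96.99901336954446
plate inner face: c [ 0.02970283 -0.05332647  0.00100482] n [-0.00177709  0.9999877  -0.00463014] dist at hole -0.053365388790239575 0.000201142712633062 4159
308 [(159, np.float64(68.5)), (194, np.float64(55.1)), (425, np.float64(-57.6)), (437, np.float64(-64.9)), (463, np.float64(-81.4))]
317 [(159, np.float64(68.5)), (194, np.float64(55.1)), (425, np.float64(-57.6)), (437, np.float64(-64.9)), (463, np.float64(-81.4))]
326 [(159, np.float64(68.5)), (194, np.float64(55.1)), (425, np.float64(-57.6)), (437, np.float64(-64.9)), (463, np.float64(-81.4))]
[[ 0.05876219 -0.05460553 -0.04600546]]
[[ 0.05876068 -0.05289419 -0.04600551]]
plate x range [-0.02133717  0.05907512] z [-0.04676068  0.01941825]
hole 1303 x -0.02999443741053287 0.029392061429381694 z -0.03498861664650932 0.018413059548340993
-0.03 210 -0.02983835884687637 0.0008651865218635979
-0.026 183 -0.029930395535434792 0.0011088121463989076
-0.022 152 -0.02999443741053287 0.027957201547174827
-0.018 128 -0.02961978822513288 -0.006485207482245348
-0.014 107 -0.02968107483921023 0.02189496486021173
-0.01 89 -0.02977732877012544 -0.0111092425341099
-0.006 73 -0.029844574195442744 -0.01361415116358862
-0.002 57 -0.029914448919132336 -0.016262367821999607
0.002 49 -0.029987110224568 0.021476464240920604
0.006 32 -0.02952489375995579 -0.0017645489183608642
0.01 22 -0.029592481189920167 -0.023072872071360342
0.014 14 -0.029662935408287613 -0.025201392194808228
```

Plate flat within 0.3°, outer face 56.3 mm from the TCP, caddy centre 1.1 mm off along the bar. Next I move to the standoff and then make a guarded approach with force reading.

```bash
cat >> h.py <<'E'
B=np.radians(101.64);bx=np.array([np.cos(B),np.sin(B),0]);by=np.array([-np.sin(B),np.cos(B),0]);RB=Rz(-78.36)
S=np.array([.5044,.3116,.200])   # stud axis on face (seen)
def tcp(gap,dy=0,dz=0):  # keyhole gap mm from face, lateral and vertical offset mm rel to seen stud
    return S-bx*(.0563+gap/1e3)+by*(-.0011+dy/1e3)+np.array([0,0,.004+dz/1e3])
def rd(n=1):
    f=[];
    for _ in range(n): robot.wait(.03);f.append(robot.state()["wrist_force"])
    f=np.mean(f,0);s=robot.state();r=s["eef_pos"]-tcp(0)
    return np.array([f@bx,f@by,f[2]]),np.array([-(r@bx),r@by,r[2]])*1e3,s
def show(t,f,p,s): print(t,"F",np.round(f,1),"gap/dy/dz",np.round(p,2),"T",np.round(s["ft_torque"],2),round(s["time_s"],2))
E
python3 - <<'E'
from h import *
robot.move_straight(tcp(60,0,40),RB,velocity=.2)
robot.move_straight(tcp(18,0,0),velocity=.1)
f0,p,s=rd(5);show("base",f0,p,s);np.save("f0.npy",f0)
for g in(14,12.5,11.5,10.5,9.5,8.5,7.5):
    robot.move_straight(tcp(g),velocity=.02);f,p,s=rd(2);show(g,f-f0,p,s)
    if abs((f-f0)[0])>4: break
E
```

```text
base F [-0.1 -0.3 -5.8] gap/dy/dz [18.3  -0.28  0.49] T [-0.15  0.01  0.04] 14.07
14 F [ 0.3  0.8 -0.1] gap/dy/dz [1.398e+01 0.000e+00 1.000e-02] T [-0.14 -0.02 -0.02] 14.49
12.5 F [ 0.4  0.4 -0.2] gap/dy/dz [12.48  0.02 -0.03] T [-0.09 -0.05  0.03] 14.81
11.5 F [ 0.2  0.3 -0.2] gap/dy/dz [ 1.149e+01  1.000e-02 -1.000e-02] T [-0.11 -0.04 -0.01] 15.12
10.5 F [0.1 0.8 0.4] gap/dy/dz [ 1.048e+01  2.000e-02 -1.000e-02] T [-0.06 -0.   -0.02] 15.44
9.5 F [ 0.3  0.8 -0.6] gap/dy/dz [ 9.48  0.02 -0.02] T [-0.12 -0.03  0.04] 15.76
8.5 F [-0.1  1.1 -0.5] gap/dy/dz [ 8.49  0.01 -0.  ] T [-0.11 -0.01 -0.03] 16.07
7.5 F [-0.6  0.4 -0. ] gap/dy/dz [ 7.48  0.01 -0.02] T [-0.04 -0.04 -0.01] 16.39
```

```bash
python3 - <<'E'
from h import *
f0=np.load("f0.npy")
for g in np.r_[np.arange(7,-4,-.5)]:
    robot.move_straight(tcp(g),velocity=.01);f,p,s=rd(1);F=f-f0
    if g<2 or abs(F).max()>1.5: show(g,F,p,s)
    if abs(F[0])>4 or np.hypot(F[1],F[2])>5: break
E
```

```text
1.5 F [-0.1 -1.2 -0. ] gap/dy/dz [ 1.5   0.01 -0.01] T [-0.09  0.01 -0.02] 19.79
1.0 F [-2.   0.1 -0.4] gap/dy/dz [ 1.15 -0.04 -0.01] T [-0.4  -0.15  0.04] 20.07
0.5 F [-4.9  0.3  0.5] gap/dy/dz [ 1.14 -0.03 -0.03] T [-0.99 -0.24  0.06] 20.36
```

No contact at the head's height, and the board's face was felt at +1.1 mm with negligible side load, so the hole is over the head. I press to ~8 N and hold, then ease off and slide down, watching the forces.

```bash
python3 - <<'E'
from h import *
f0=np.load("f0.npy")
for g in(.2,-.1):
    robot.move_straight(tcp(g),velocity=.01);f,p,s=rd(2);F=f-f0;show(g,F,p,s)
    if F[0]<-9: break
robot.wait(.3);f,p,s=rd(2);show("hold",f-f0,p,s)
robot.move_straight(tcp(.9),velocity=.01);f,p,s=rd(2);show("ease",f-f0,p,s)
for z in np.arange(-1.5,-16.1,-1.5):
    robot.move_straight(tcp(.9,0,z),velocity=.012);f,p,s=rd(1);F=f-f0;show(z,F,p,s)
    if abs(F[0])>8 or abs(F[1])>6 or F[2]>6: print("STOP");break
E
```

```text
0.2 F [-6.8 -0.1  0.3] gap/dy/dz [ 1.15 -0.03 -0.02] T [-1.18 -0.22  0.05] 20.68
-0.1 F [-9.   0.4  0.6] gap/dy/dz [ 1.14 -0.02 -0.01] T [-1.44 -0.34  0.1 ] 20.99
hold F [-9.6  0.5  0.6] gap/dy/dz [ 1.15 -0.04  0.  ] T [-1.46 -0.32  0.06] 21.36
ease F [-4.6 -0.5 -0.1] gap/dy/dz [ 1.13 -0.05  0.01] T [-0.84 -0.34  0.05] 21.68
-1.5 F [-5.5 -0.2  1.9] gap/dy/dz [ 1.1  -0.14 -1.36] T [-0.83 -0.23  0.1 ] 21.98
-3.0 F [-5.3 -0.2  1.5] gap/dy/dz [ 1.13 -0.2  -2.81] T [-0.8  -0.27  0.03] 22.29
-4.5 F [-5.7 -0.1  1.3] gap/dy/dz [ 1.1  -0.23 -4.3 ] T [-0.74 -0.26  0.08] 22.6
-6.0 F [-5.7 -0.9  2.3] gap/dy/dz [ 1.11 -0.24 -5.76] T [-0.83 -0.21  0.02] 22.91
-7.5 F [-6.6  0.1  2.6] gap/dy/dz [ 1.12 -0.23 -7.29] T [-0.74 -0.25 -0.01] 23.22
-9.0 F [-4.   0.6  0.7] gap/dy/dz [ 1.12 -0.24 -8.76] T [-0.73 -0.26  0.03] 23.52
-10.5 F [-5.4 -0.7  1.5] gap/dy/dz [  1.13  -0.26 -10.26] T [-0.79 -0.29 -0.02] 23.83
-12.0 F [-5.6 -0.7  1.5] gap/dy/dz [  1.12  -0.26 -11.77] T [-0.78 -0.18  0.04] 24.14
-13.5 F [-5.6 -1.3  1.6] gap/dy/dz [  1.14  -0.27 -13.24] T [-0.76 -0.25  0.04] 24.45
-15.0 F [-5.4 -0.7  1.7] gap/dy/dz [  1.12  -0.27 -14.74] T [-0.81 -0.26  0.06] 24.76
```

```bash
python3 - <<'E'
from h import *
f0=np.load("f0.npy")
for z in np.r_[np.arange(-16,-18.1,-1),np.arange(-18.5,-24.1,-.5)]:
    robot.move_straight(tcp(1.1,0,z),velocity=.012);f,p,s=rd(2);F=f-f0;show(z,F,p,s)
    if abs(F[0])>9 or abs(F[1])>6 or F[2]>6: print("STOP");break
E
```

```text
-16.0 F [-5.1 -1.   1.2] gap/dy/dz [  1.14  -0.15 -15.93] T [-0.65 -0.29  0.06] 25.07
-17.0 F [-4.6 -0.4  1.9] gap/dy/dz [ 1.110e+00 -1.000e-02 -1.705e+01] T [-0.6  -0.31  0.04] 25.39
-18.0 F [-5.  -0.2  1.7] gap/dy/dz [  1.14   0.05 -18.1 ] T [-0.66 -0.22  0.04] 25.71
-18.5 F [-4.8 -0.6  2.4] gap/dy/dz [  1.13   0.05 -18.53] T [-0.65 -0.2   0.05] 26.02
-19.0 F [-4.9 -0.3  1.7] gap/dy/dz [  1.09   0.04 -19.03] T [-0.66 -0.15  0.03] 26.34
-19.5 F [-5.3 -0.5  2.6] gap/dy/dz [  1.13   0.04 -19.54] T [-0.67 -0.16 -0.01] 26.66
-20.0 F [-5.4 -0.3  2.4] gap/dy/dz [  1.11   0.05 -20.08] T [-0.66 -0.17 -0.01] 26.98
-20.5 F [-5.   0.6  4.1] gap/dy/dz [  1.09   0.   -20.44] T [-0.61 -0.15  0.01] 27.29
-21.0 F [-5.7  0.7  5. ] gap/dy/dz [  1.08  -0.04 -20.79] T [-0.64 -0.02  0.09] 27.61
-21.5 F [-5.2  1.6  7.5] gap/dy/dz [  1.06  -0.13 -20.96] T [-0.69  0.15  0.08] 27.93
STOP
```

The slot end was felt at -20.7 mm, with 7.5 N carried by the stud. I hold, ease off the press, release gently and retreat upward.

```bash
python3 - <<'E'
from h import *
f0=np.load("f0.npy")
robot.wait(.3)
robot.move_straight(tcp(1.7,0,-21.2),velocity=.01);f,p,s=rd(2);show("ease",f-f0,p,s)
jaws.command_gripper(.024,20);f,p,s=rd(2);show("rel",f-f0,p,s)
jaws.command_gripper(.045,20)
robot.wait(.3)
e=robot.state()["eef_pos"]
robot.move_straight([e[0],e[1],e[2]+.03],velocity=.05);f,p,s=rd(1);show("up30",f,p,s)
robot.move_straight([e[0],e[1],e[2]+.17],velocity=.15)
robot.move_straight(np.array([e[0],e[1],e[2]+.17])-bx*.17,velocity=.2)
sc=get_image("scene");w=get_image("wrist")
import pickle;pickle.dump({"scene":sc,"wrist":w},open("F.pkl","wb"))
save("fin",np.hstack([cv2.resize(sc["img"][100:260,350:520],(425,400),interpolation=3),cv2.resize(w["img"],(374,280))[:].copy() if 0 else cv2.copyMakeBorder(cv2.resize(w["img"],(374,280)),0,120,0,0,0)]))
h=cv2.cvtColor(sc["img"],0 or cv2.COLOR_RGB2HSV)
print(robot.state()["time_s"],robot.state()["wrist_force"])
E
```

```text
ease F [1.2 1.  6.5] gap/dy/dz [  1.16  -0.08 -20.96] T [0.42 0.26 0.02] 28.54
rel F [-0.5  0.7  5.9] gap/dy/dz [ 1.750e+00 -1.000e-02 -2.122e+01] T [-0.    0.03  0.  ] 29.02
up30 F [ 0.1 -0.3 -0. ] gap/dy/dz [1.74 0.16 8.53] T [ 0.03 -0.01  0.  ] 30.68
32.8667 [ 0.54469918  1.28723408 -0.77648925]
```

View pics/fin.png

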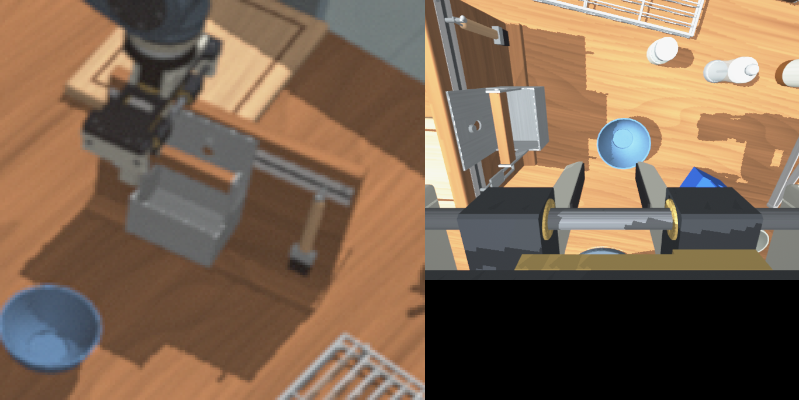

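The caddy hangs released on the stud, upright and against the board: plate at (210,150) on the left, and stud and hole at (474,127) on the right. The gripper is clear. One numeric check of height and tilt, then I hand in.

```bash
python3 - <<'E'
from h import *
import pickle
d=pickle.load(open("F.pkl","rb"))["wrist"];P=cloud(d)
r=P-S;a=-(r@bx)*1e3;l=r@by*1e3;z=P[...,2]*1e3
h=cv2.cvtColor(d["img"],cv2.COLOR_RGB2HSV)
pl=(a>-3)&(a<14)&(abs(l)<55)&(z>170)&(z<235)&(h[...,1]<60)
A=np.c_[z[pl],np.ones(pl.sum())];k=np.linalg.lstsq(A,a[pl],rcond=None)[0]
print("plate px",pl.sum(),"inner gap at stud",k[0]*200+k[1],"tilt rad",k[0],"top z",np.percentile(z[pl],99))
br=(a>45)&(a<75)&(abs(l)<52)&(z>190)&(z<235)&(h[...,1]>80);print("bar top z",np.percentile(z[br],[50,90]),"(want ~213)",br.sum())
workorder.finish_job();print(robot.state()["time_s"])
E
```

```text
plate px 5635 inner gap at stud 3.7125540037252067 tilt rad -0.008481598820638458 top z 230.49386981049577
bar top z [211.66227239 212.93980168] (want ~213) 3034
the job is handed in; nothing more can be done
the job is handed in; nothing more can be done
```

The caddy hangs released and upright on the stud: I felt the stud reach the end of the slot, the final tilt measured about 0.01 rad, the highest push I read was under 10 N, and I handed the job in at about 33 s (no verdict came back).

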